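# Set the cocoa tins out by size on the display rail

## Task

Set the range of four cocoa tins out for display: stand each tin upright, fully down on the felt, in the recess of the oak rail that is made for its size, so that the row runs from the largest to the smallest. Never let a tin fall over, and leave the tape roll and the gift box where they stand.

Things in the scene. Friction and masses are not known exactly. Their poses are not given: they have to be found in the camera images.
- large_tin (a point): Centre (half-way up, on the axis) of the largest of four loose upright round cocoa tins of one make: dark green body, gold lid. 68 mm across the lid (body 4 to 6 mm less), 91 mm tall, so its underside is 45.5 mm below this point; the lid is the upper 26 mm. z points up.
- middle_tin (a point): Centre (half-way up, on the axis) of the second largest of four loose upright round cocoa tins of one make: dark green body, gold lid. 56 mm across the lid (body 4 to 6 mm less), 81 mm tall, so its underside is 40.5 mm below this point; the lid is the upper 23 mm. z points up.
- small_tin (a point): Centre (half-way up, on the axis) of the third largest of four loose upright round cocoa tins of one make: dark green body, gold lid. 46 mm across the lid (body 4 to 6 mm less), 71 mm tall, so its underside is 35.5 mm below this point; the lid is the upper 21 mm. z points up.
- tiny_tin (a point): Centre (half-way up, on the axis) of the smallest of four loose upright round cocoa tins of one make: dark green body, gold lid. 37 mm across the lid (body 4 to 6 mm less), 62 mm tall, so its underside is 31 mm below this point; the lid is the upper 18 mm. z points up.
- recess_large: Recess for the 68 mm tin, one of four round felt-lined recesses in a row in a fixed oak rail (296 x 104 x 22 mm, any way round): 75 mm across, felt 14 mm above the table, rail's top 22 mm. Origin: recess centre, 12 mm above the table. z up; y along the rail towards the largest recess. Centres along y from the rail's middle: 101, 23, -44, -101 mm for tins of 68, 56, 46, 37 mm.
- recess_middle: Recess for the 56 mm tin, one of four round felt-lined recesses in a row in a fixed oak rail (296 x 104 x 22 mm, any way round): 63 mm across, felt 14 mm above the table, rail's top 22 mm. Origin: recess centre, 12 mm above the table. z up; y along the rail towards the largest recess. Centres along y from the rail's middle: 101, 23, -44, -101 mm for tins of 68, 56, 46, 37 mm.
- recess_small: Recess for the 46 mm tin, one of four round felt-lined recesses in a row in a fixed oak rail (296 x 104 x 22 mm, any way round): 53 mm across, felt 14 mm above the table, rail's top 22 mm. Origin: recess centre, 12 mm above the table. z up; y along the rail towards the largest recess. Centres along y from the rail's middle: 101, 23, -44, -101 mm for tins of 68, 56, 46, 37 mm.
- recess_tiny: Recess for the 37 mm tin, one of four round felt-lined recesses in a row in a fixed oak rail (296 x 104 x 22 mm, any way round): 44 mm across, felt 14 mm above the table, rail's top 22 mm. Origin: recess centre, 12 mm above the table. z up; y along the rail towards the largest recess. Centres along y from the rail's middle: 101, 23, -44, -101 mm for tins of 68, 56, 46, 37 mm.
- tape: Loose roll of clear tape lying flat, 77 mm across, 19 mm high, origin at the centre of its underside. Stands among the tins; not part of the job.
- gift: Loose small wrapped gift box, 64 x 64 x 56 mm, origin at the centre of its underside, behind the fixed big glass jar (216 mm across, 237 mm tall) that stands between the tins and the rail. Not part of the job.
There are look-alikes about, which are no part of the job. Leave any blue look-alike of the part that bears middle_tin alone.

How it is judged:
By the outcome, as a careful person would: the job done as asked, in the order asked, and still so for the second after the job is handed in, with the robot touching nothing.
It also fails if it takes over 144 s, if anything falls off the work surface, if the arm or the gripper's body presses on something with over 40 N, if the wrist force passes 120 N, or if a joint passes its speed limit or range.

## Robot

A 7-joint arm with a two-finger parallel gripper is mounted at the origin on a cart in front of the work surface, level with it; the furniture and walls round the work are solid. World frame = base frame: x ahead of the robot, y to its left, z up, the work surface at z = 0. Lengths are in m, angles in rad, forces in N, time in s.
With the tool pointing down it reaches from about 0.4 to 0.875 m from the base axis. Payload 6.5 kg.
Tool frame: the origin (TCP) lies midway between the tips of the shut fingers; the grasp point (between the pads) lies grip_depth behind it (grip_depth is the distance from the TCP to the grasp point, in m); x points along the fingers, y is the direction in which the jaws open and shut, and the axes are right-handed (so a half turn about x gives the same grasp; the last joint's range is limited). The gripper opens to 88 mm and grips with 3 to 60 N. Pads are 18 mm wide; open, the fingers measure 123 mm over their backs; the gripper's body (75 mm by 187 mm) begins 45 mm behind the grasp point.
Start: joints at [1.218, 0.536, -0.004, 1.538, 0.003, 1.067, -0.071], TCP at [0.184, -0.623, 0.239] pointing down, gripper open.
Joint ranges: [-2.7, 2.7], [-0.37, 2.16], [-1.27, 1.26], [0.24, 2.4], [-1.31, 4.45], [0.19, 1.91], [-2.76, 2.76]. Speed limits (rad/s): [2.39, 2.39, 3.14, 3.14, 3.14, 3.14, 3.14].

## Interface

Orientations are given as a 3x3 rotation matrix whose columns are the frame's x, y, z axes.
In Python, from bench import * gives the robot as it stands.
- The arm moves only by the shell command python3 -m handwheel 'ROWS'. ROWS is JSON, a list of rows, each an object of numbers: "gripper": the opening, from -1 (shut) to 1 (fully open), so that 0 is half open; "dx", "dy", "dz": the shift along the tool's x, y, z in mm; "twist": the turn about the tool's x in degrees. A call has 1 to 12 rows; each row shifts and turns the commanded pose from where the row before left it, along the tool's axes as they then stand; what a row does not reach is not made up. A row lasts 1/12 s, in which the tool goes at most 41.7 mm and 7.16 degrees, less where a joint would pass 70% of its speed; a pose out of reach is approached as far as the arm can. A call is refused whole if a number of a shift passes 41.7 or a number of a turn 7.16, either way. A call with a gripper value outside its range is refused whole. The fingers move at their own pace and stop on an object; the grip force is fixed at half the most. Time passes only in rows, so rows that do not move let the fingers close. It gives the time, the measured TCP pose, the force and the opening at its end, in the units of the state.
- observe(): the state, without advancing time (a new reading comes with each control period).
- get_image(name): name is "scene" or "top" or "wrist"; returns the picture (420x560x3 uint8, red, green, blue); there is no depth.
- camera_model(name): a dict with "fx", "fy", "cx", "cy" (pixels), "k1" (the pictures are not rectified: a ray, as slopes to the right and down, at radius r is drawn at 1 + k1 r^2 times it, then the intrinsics apply), "R" (3x3) and "t" (3): a world point X has camera coordinates R X + t. Camera axes: x right, y down, z forward; pixel columns grow to the right and rows downward; lengths in m; the calibration is good to about 2 mm. A picture is of the moment at which its call begins: read the wrist's pose just before it. camera_model takes no time and is no camera call; for the wrist camera it gives the pose at the moment of the call.
- job_done(): hands the job in, once; it reports no verdict.
Trained networks look in the newest picture that a camera, given by its name, has taken for a name from the list of things; names that differ only in an ending like _2 or _b are one class to them, and where a whole thing is asked for, a point or a joint stands for the part that bears it (a point fixed in the world has none). Each returns a list of dicts, best first, with "confidence" (0 to 1); they miss things now and then, are a little off and sometimes report something else, mostly with a low value. They report only what shows in the picture. A call takes as long as a camera call. They do not tell look-alikes from the thing itself.
- look_for(target, camera): "position" ([x, y, z] in m, in world coordinates, good to about 4 mm: the middle of the surface that is visible of it).
The state is a dict: "t": time; "joint_pos": joint angles; "dq": joint speeds; "tau": joint torques, N m; "ee_pos": TCP position; "orientation": TCP orientation; "contact_force": force on the tool from outside, world axes, zero at the start; "ft_torque": the same for the moment, N m; "opening": opening from 0.0 (shut) to 1.0 (fully open).
Only numpy, scipy, OpenCV 4.12 (cv2) and the standard library are available. Lean on these libraries where they do the work, as an engineer would, in place of code of your own. Each camera call takes 0.05 s, during which the arm holds its last target. There are 200 camera calls.

## Working session

There is one attempt and no reset: what is moved stays moved. The work goes in short steps, Python scripts to look and compute and a shell command to move; the robot and the scene stay as the last step left them, time stands still between calls to the robot, and variables do not carry over. Pictures are saved under pics/ and viewed, on a budget of 14 in all, crops included, one or two more only if the job needs it, and the job is handed in when it is done.

```bash
ls; mkdir -p pics; python3 - <<'E'
from bench import *
import cv2
s=observe();print(s['t'],s['ee_pos'],s['orientation'],s['opening'])
try: print(grip_depth)
except Exception as e: print(e)
for c in ['scene','top']:
    cv2.imwrite(f'pics/{c}0.png',get_image(c)[:,:,::-1])
    for n in ['large_tin','middle_tin','small_tin','tiny_tin','recess_large','recess_middle','recess_small','recess_tiny','tape','gift']:
        print(c,n,[([round(float(v),3) for v in d['position']],round(d['confidence'],2)) for d in look_for(n,c)])
E
```

```text
pics
0.0 [ 0.18368674 -0.6228794   0.237853  ] [[-6.01730439e-04  2.82951327e-01 -9.59134081e-01]
 [ 1.59629304e-03 -9.59132760e-01 -2.82951939e-01]
 [-9.99998545e-01 -1.70131986e-03  1.25466142e-04]] 1.003074240376572
0.0187
scene large_tin [([0.411, 0.248, 0.07], 0.89)]
scene middle_tin [([0.423, 0.351, 0.067], 0.78), ([0.385, 0.446, 0.066], 0.58)]
scene small_tin [([0.413, 0.148, 0.057], 0.95)]
scene tiny_tin [([0.413, -0.395, 0.015], 0.32)]
scene recess_large [([0.411, -0.393, 0.013], 0.61), ([0.409, 0.251, 0.07], 0.38)]
scene recess_middle []
scene recess_small [([0.54, -0.349, 0.014], 0.39)]
scene recess_tiny [([0.71, -0.148, 0.053], 0.38)]
scene tape [([0.533, 0.103, 0.018], 0.54)]
scene gift [([0.714, -0.148, 0.054], 0.57)]
top large_tin [([0.426, 0.225, 0.091], 0.92)]
top middle_tin [([0.438, 0.34, 0.08], 0.62), ([0.403, 0.431, 0.082], 0.57)]
top small_tin [([0.422, 0.136, 0.071], 0.76)]
top tiny_tin [([0.502, 0.197, 0.057], 0.58)]
top recess_large [([0.408, -0.392, 0.015], 0.61), ([0.426, 0.228, 0.092], 0.21)]
top recess_middle [([0.478, -0.37, 0.019], 0.65), ([0.543, -0.343, 0.014], 0.35), ([0.406, -0.395, 0.015], 0.27)]
top recess_small [([0.542, -0.344, 0.013], 0.49)]
top recess_tiny []
top tape [([0.525, 0.096, 0.023], 0.56)]
top gift [([0.692, -0.179, 0.057], 0.67)]
```

View pics/scene0.png

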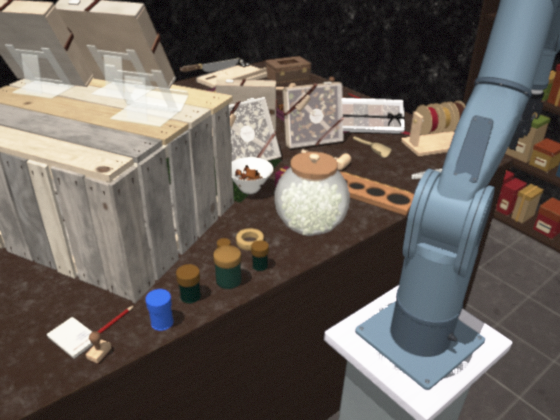

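View pics/top0.png

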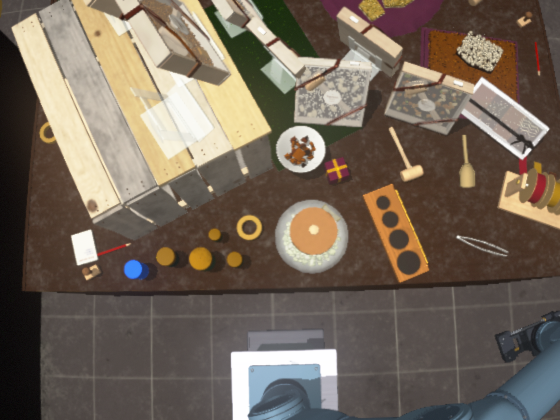

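The scene shows the crate at left (bottom corner about px 138,297), the blue tin at (160,310), and the tins at (189,283), (228,266), (260,256) and (224,245). The tape is at (250,238), the jar at (312,195) and the rail right of the jar. In the top view, the rail holes run from (408,263), the largest, to (383,200), the smallest, with the jar lid at about (313,230).

```bash
cat > h.py <<'E'
from bench import *
import cv2, numpy as np
def w(cam,u,v,z,m=None):
    m=m or camera_model(cam); d=np.array([(u-m['cx'])/m['fx'],(v-m['cy'])/m['fy']]); r=d.copy()
    for _ in range(8): r=d/(1+m['k1']*(r@r))
    R=np.array(m['R']);t=np.array(m['t']); C=-R.T@t; q=R.T@np.array([r[0],r[1],1])
    return C+q*(z-C[2])/q[2]
def go(x,y,z=None):
    """shift in tool mm from the measured TCP to x,y,z"""
    s=observe();p=np.array(s['ee_pos']);O=np.array(s['orientation'])
    d=np.array([x,y,p[2] if z is None else z])-p
    return np.round(O.T@d*1000,1)
E
python3 - <<'E'
from h import *
im=cv2.imread('pics/top0.png');hsv=cv2.cvtColor(im,cv2.COLOR_BGR2HSV)
gold=cv2.inRange(hsv,(10,120,70),(30,255,255))
for n,(u,v),h in [('large',(200,259),.091),('mid',(165,257),.081),('small',(234,259),.071),('tiny',(214,235),.062),('blue',(135,269),.081)]:
    M=np.zeros_like(gold);cv2.circle(M,(u,v),17,255,-1)
    g=gold if n!='blue' else cv2.inRange(hsv,(100,120,50),(130,255,255))
    k,lab,st,c=cv2.connectedComponentsWithStats(g&M)
    i=1+np.argmax(st[1:,4]);print(n,c[i].round(1),st[i],w('top',*c[i],h).round(4))
gray=cv2.cvtColor(im,cv2.COLOR_BGR2GRAY)
for n,(u,v),D in [('RL',(408,263),75),('RM',(398,239),63),('RS',(390,218),53),('RT',(383,202),44)]:
    M=np.zeros_like(gold);cv2.circle(M,(u,v),14,255,-1)
    k,lab,st,c=cv2.connectedComponentsWithStats(cv2.inRange(gray,0,60)&M)
    i=1+np.argmax(st[1:,4]);print(n,c[i].round(1),st[i],w('top',*c[i],.018).round(4))
print('jarlid',w('top',313,230,.237).round(3),'crate corner',w('scene',138,297,0).round(3),'crate right bottom',w('scene',232,203,0).round(3))
for p in [(150,240),(270,165),(90,222),(105,236)]: print('cratetop',p,w('top',*p,0).round(3),w('top',*p,.2).round(3))
E
```

```text
large [200.1 257.5] [188 244  25  27 503] [0.4278 0.2349 0.091 ]
mid [165.  256.1] [155 247  20  20 304] [0.4353 0.3427 0.081 ]
small [233.6 257.1] [226 242  17  26 269] [0.4285 0.1384 0.071 ]
tiny [213.4 234.1] [205 227  16  17 162] [0.5002 0.1998 0.062 ]
blue [135.6 269.6] [124 260  25  19 382] [0.3966 0.4321 0.081 ]
RL [411.9 267.7] [408 264  10   8  27] [ 0.3838 -0.4042  0.018 ]
RM [405. 235.] [405 235   1   1   1] [ 0.4861 -0.3894  0.018 ]Traceback (most recent call last):
  File "<stdin>", line 13, in <module>
    return _wrapfunc(a, 'argmax', axis=axis, out=out, **kwds)
    return bound(*args, **kwds)
ValueError: attempt to get argmax of an empty sequence
```

```bash
python3 - <<'E'
from h import *
im=cv2.imread('pics/top0.png');hsv=cv2.cvtColor(im,cv2.COLOR_BGR2HSV)
o=cv2.inRange(hsv,(5,120,110),(25,255,255));o[:, :355]=0;o[:,440:]=0;o[:175]=0;o[290:]=0
cs,_=cv2.findContours(o,cv2.RETR_EXTERNAL,cv2.CHAIN_APPROX_NONE);c=max(cs,key=cv2.contourArea)
P=np.array([w('top',*p[0],.022)[:2] for p in c],np.float32)
r=cv2.minAreaRect(P);print(r)
cs,hh=cv2.findContours(o,cv2.RETR_CCOMP,cv2.CHAIN_APPROX_NONE)
for k,q in enumerate(cs):
    if hh[0][k][3]>=0 and cv2.contourArea(q)>40:
        Q=np.array([w('top',*p[0],.022)[:2] for p in q],np.float32);print(cv2.fitEllipse(Q),cv2.contourArea(q))
m=np.array(r[0]);b=cv2.boxPoints(r);L=[b[1]-b[0],b[2]-b[1]];d=max(L,key=np.linalg.norm);d=d/np.linalg.norm(d)
if d[0]>0:d=-d
print('dir',d)
for n,s in zip('LMST',[.101,.023,-.044,-.101]): print(n,m+s*d)
print('jarlid',w('top',313,230,.237).round(3),'crate corner',w('scene',138,297,0).round(3),'crate right bottom',w('scene',232,203,0).round(3))
for p in [(150,240),(270,165),(105,236)]: print('crate',p,w('top',*p,0).round(3),w('top',*p,.3).round(3))
E
```

```text
((0.4971758723258972, -0.36142945289611816), (0.2969348430633545, 0.11306783556938171), 19.632884979248047)
((0.4013086259365082, -0.3929177224636078), (0.07453980296850204, 0.07502826303243637), 140.17709350585938) 450.5
((0.47432637214660645, -0.3671463131904602), (0.062354594469070435, 0.06320773810148239), 156.68649291992188) 311.5
((0.5375211834907532, -0.344251811504364), (0.05197266861796379, 0.05264676362276077), 143.4204559326172) 213.0
((0.5912918448448181, -0.3252933919429779), (0.043476954102516174, 0.045043300837278366), 112.12187194824219) 149.5
dir [-0.9418648  -0.33599228]
L [ 0.40204752 -0.39536468]
M [ 0.47551298 -0.36915728]
S [ 0.53861792 -0.34664579]
T [ 0.59230422 -0.32749423]
jarlid [ 0.479 -0.091  0.237] crate corner [0.514 0.45  0.   ] crate right bottom [0.725 0.023 0.   ]
crate (150, 240) [0.495 0.412 0.   ] [0.455 0.327 0.3  ]
crate (270, 165) [0.728 0.026 0.   ] [0.642 0.017 0.3  ]
crate (105, 236) [0.512 0.562 0.   ] [0.468 0.447 0.3  ]
```

```bash
python3 -m handwheel '[{"gripper":1,"dx":-31},{"dx":-31},{"dx":-31},{"dy":-20.7,"dz":-36},{"dy":-20.7,"dz":-36},{"dy":-20.7,"dz":-36},{"dy":-20.7,"dz":-36},{"dy":-20.7,"dz":-36},{"dy":-20.7,"dz":-36},{"dy":-20.7,"dz":-36},{"dy":-20.7,"dz":-36},{"dy":-20.7,"dz":-36}]'; python3 - <<'E'
from h import *
print(go(.5,.2,.33), observe()['joint_pos'])
E
```

```text
[ -91.3 -700.4 -536.2] [ 1.21779605  0.53638903 -0.0044117   1.53787157  0.00260536  1.0673011
 -0.07119517]schema error: expected keys gripper, dx, dy, dz, twist
```

```bash
python3 -m handwheel '[{"gripper":1,"dx":-31,"dy":0,"dz":0,"twist":0},{"gripper":1,"dx":-31,"dy":0,"dz":0,"twist":0},{"gripper":1,"dx":-31,"dy":0,"dz":0,"twist":0},{"gripper":1,"dx":0,"dy":-20,"dz":-36,"twist":0},{"gripper":1,"dx":0,"dy":-20,"dz":-36,"twist":0},{"gripper":1,"dx":0,"dy":-20,"dz":-36,"twist":0},{"gripper":1,"dx":0,"dy":-20,"dz":-36,"twist":0},{"gripper":1,"dx":0,"dy":-20,"dz":-36,"twist":0},{"gripper":1,"dx":0,"dy":-20,"dz":-36,"twist":0},{"gripper":1,"dx":0,"dy":-20,"dz":-36,"twist":0},{"gripper":1,"dx":0,"dy":-20,"dz":-36,"twist":0},{"gripper":1,"dx":0,"dy":-20,"dz":-36,"twist":0}]'; python3 - <<'E'
from h import *
print(go(.5,.2,.33), observe()['joint_pos'])
E
```

```text
t: 2.1
ee_pos: [0.4448, -0.3575, 0.332]
orientation: [[0.0, 0.283, -0.959], [-0.0, -0.959, -0.283], [-1.0, 0.001, -0.0]]
contact_force: [-0.2, -0.8, -0.1]
opening: 0.999
[   1.8 -519.2 -210.6] [ 0.71905075  0.32014602 -0.15491835  1.63649819  0.0525688   1.1884582
 -0.7318186 ]
```

```bash
python3 -m handwheel '[{"gripper":1,"dx":0,"dy":-37,"dz":-15,"twist":0},{"gripper":1,"dx":0,"dy":-37,"dz":-15,"twist":0},{"gripper":1,"dx":0,"dy":-37,"dz":-15,"twist":0},{"gripper":1,"dx":0,"dy":-37,"dz":-15,"twist":0},{"gripper":1,"dx":0,"dy":-37,"dz":-15,"twist":0},{"gripper":1,"dx":0,"dy":-37,"dz":-15,"twist":0},{"gripper":1,"dx":0,"dy":-37,"dz":-15,"twist":0}]'; python3 -m handwheel '[{"gripper":1,"dx":0,"dy":-37,"dz":-15,"twist":0},{"gripper":1,"dx":0,"dy":-37,"dz":-15,"twist":0},{"gripper":1,"dx":0,"dy":-37,"dz":-15,"twist":0},{"gripper":1,"dx":0,"dy":-37,"dz":-15,"twist":0},{"gripper":1,"dx":0,"dy":-37,"dz":-15,"twist":0},{"gripper":1,"dx":0,"dy":-37,"dz":-15,"twist":0},{"gripper":1,"dx":0,"dy":-37,"dz":-15,"twist":0},{"gripper":0,"dx":0,"dy":0,"dz":0,"twist":0}]'; python3 - <<'E'
from h import *
print(go(.5,.2,.33), observe()['joint_pos'])
cv2.imwrite('pics/w1.png',get_image('wrist')[:,:,::-1])
for n in ['large_tin','middle_tin','small_tin','tiny_tin']:
    print(n,[([round(float(v),3) for v in d['position']],round(d['confidence'],2)) for d in look_for(n,'wrist')])
import pickle;pickle.dump(camera_model('wrist'),open('w1.pkl','wb'))
E
```

```text
t: 2.68
ee_pos: [0.471, -0.0792, 0.332]
orientation: [[0.001, 0.283, -0.959], [-0.0, -0.959, -0.283], [-1.0, 0.001, -0.001]]
contact_force: [0.7, 0.3, -0.3]
opening: 1.001
t: 3.35
ee_pos: [0.4971, 0.2062, 0.3321]
orientation: [[0.0, 0.293, -0.956], [0.006, -0.956, -0.293], [-1.0, -0.005, -0.002]]
contact_force: [-1.5, 1.1, 0.4]
opening: 0.948
[ 2.1  6.8 -1. ] [-0.04983721  0.2972697  -0.52461668  1.70133999  0.15407415  1.18221082
 -1.88690856]
large_tin [([0.441, 0.235, 0.091], 0.57)]
middle_tin [([0.448, 0.338, 0.077], 0.87), ([0.41, 0.431, 0.078], 0.76)]
small_tin [([0.432, 0.147, 0.074], 0.77)]
tiny_tin [([0.509, 0.199, 0.06], 0.88)]
```

View pics/w1.png

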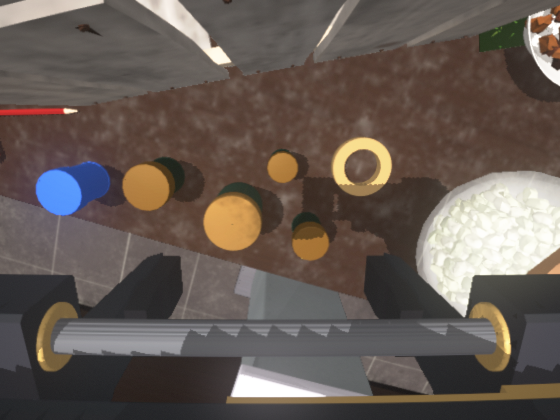

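The wrist view shows the lids clearly: blue at (60,192), middle (149,187), large (233,221), tiny (282,167) and small (310,240), with the tape at (362,166). The crate is well clear.

```bash
python3 - <<'E'
from h import *
import pickle
m=pickle.load(open('w1.pkl','rb'))
im=cv2.imread('pics/w1.png');hsv=cv2.cvtColor(im,cv2.COLOR_BGR2HSV);g=cv2.inRange(hsv,(8,120,60),(25,255,255))
for n,(u,v),h,R in [('large',(233,221),.091,36),('mid',(149,187),.081,31),('small',(310,240),.071,25),('tiny',(282,167),.062,21)]:
    M=np.zeros_like(g);cv2.circle(M,(u,v),R,255,-1)
    cs,_=cv2.findContours(g&M,cv2.RETR_EXTERNAL,cv2.CHAIN_APPROX_NONE);c=max(cs,key=cv2.contourArea)
    Q=np.array([w('wrist',*p[0],h,m)[:2] for p in cv2.convexHull(c)],np.float32);(x,y),r=cv2.minEnclosingCircle(Q);e=cv2.fitEllipse(Q)
    print(n,round(x,4),round(y,4),round(2*r,4),np.round(e[0],4),np.round(e[1],4))
print(go(.505,.199,.15))
E
```

```text
large 0.4344 0.2256 0.0716 [0.4343 0.2255] [0.0682 0.0715]
mid 0.4456 0.3299 0.0633 [0.4457 0.3302] [0.0561 0.0631]
small 0.4296 0.1291 0.052 [0.4299 0.1283] [0.0471 0.0519]
tiny 0.5068 0.1867 0.0389 [0.5069 0.1866] [0.0376 0.0384]
[181.6  -2.1  -7. ]
```

```bash
cat >> h.py <<'E'
T={'large':('large_tin',.091,.068),'mid':('middle_tin',.081,.056),'small':('small_tin',.071,.046),'tiny':('tiny_tin',.062,.037)}
def px(m,X):
    c=np.array(m['R'])@np.array(X)+np.array(m['t']);r=c[:2]/c[2];r=r*(1+m['k1']*(r@r));return m['cx']+m['fx']*r[0],m['cy']+m['fy']*r[1]
def lids(guess,base=0,save=None):
    """gold lid ellipses in a fresh wrist picture, on the plane of each lid top"""
    m=camera_model('wrist');im=get_image('wrist')[:,:,::-1].copy()
    if save: cv2.imwrite(save,im)
    hsv=cv2.cvtColor(im,cv2.COLOR_BGR2HSV);g=cv2.inRange(hsv,(8,120,50),(25,255,255))
    for n,(x,y) in guess.items():
        _,h,D=T[n];h+=base
        u=np.mgrid[-40:41,-40:41].reshape(2,-1).T/1000
        best=None
        from scipy.optimize import minimize
        gf=cv2.GaussianBlur(g.astype(np.float32)/255,(0,0),1)
        a=np.arange(0,2*np.pi,.05)
        def cost(p):
            s=0
            for k in (-.0025,.0025):
                q=np.array([px(m,(p[0]+(D/2+k)*np.cos(t),p[1]+(D/2+k)*np.sin(t),h)) for t in a],np.float32)
                val=cv2.remap(gf,q[:,0].reshape(1,-1),q[:,1].reshape(1,-1),cv2.INTER_LINEAR)
                s+=np.sign(k)*val.mean()
            for f in (.3,.7):
                q=np.array([px(m,(p[0]+f*D/2*np.cos(t),p[1]+f*D/2*np.sin(t),h)) for t in a],np.float32)
                s-=cv2.remap(gf,q[:,0].reshape(1,-1),q[:,1].reshape(1,-1),cv2.INTER_LINEAR).mean()
            return s
        gr=min(((cost((x+i,y+j)),x+i,y+j) for i in np.arange(-.015,.016,.005) for j in np.arange(-.015,.016,.005)))
        r=minimize(cost,gr[1:],method='Nelder-Mead',options={'initial_simplex':[gr[1:],(gr[1]+.003,gr[2]),(gr[1],gr[2]+.003)],'xatol':1e-4})
        print(n,r.x.round(4),round(r.fun,2))
E
python3 - <<'E'
from h import *
lids(dict(large=(.434,.232),mid=(.442,.338),small=(.43,.137),tiny=(.503,.196)))
print(observe()['ee_pos'])
E
```

```text
large [0.4321 0.2372] -2.81
mid [0.4398 0.3446] -2.66
small [0.429  0.1403] -2.68
tiny [0.5052 0.1995] -2.92
[0.49892869 0.1951551  0.33167074]
```

```bash
python3 -m handwheel '[{"gripper":0.5,"dx":0,"dy":-2.5,"dz":-6.6,"twist":0},{"gripper":0.5,"dx":35,"dy":0,"dz":0,"twist":0},{"gripper":0.5,"dx":35,"dy":0,"dz":0,"twist":0},{"gripper":0.5,"dx":35,"dy":0,"dz":0,"twist":0},{"gripper":0.5,"dx":35,"dy":0,"dz":0,"twist":0},{"gripper":0.5,"dx":35,"dy":0,"dz":0,"twist":0},{"gripper":0.5,"dx":35,"dy":0,"dz":0,"twist":0},{"gripper":0.5,"dx":15,"dy":0,"dz":0,"twist":0},{"gripper":0.5,"dx":0,"dy":0,"dz":0,"twist":0},{"gripper":0.5,"dx":0,"dy":0,"dz":0,"twist":0}]'; python3 - <<'E'
from h import *
print(go(.5045,.1995,.034))
cv2.imwrite('pics/w2.png',get_image('wrist')[:,:,::-1])
E
```

```text
t: 4.48
ee_pos: [0.5044, 0.2009, 0.1065]
orientation: [[-0.001, 0.282, -0.959], [-0.0, -0.959, -0.282], [-1.0, 0.0, 0.001]]
contact_force: [-0.1, -0.3, 0.9]
opening: 0.751
[72.5  1.4  0.3]
```

View pics/w2.png

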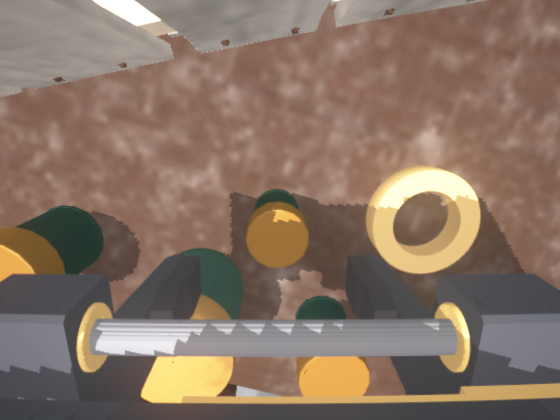

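Tiny's lid at (277,235) lies centred between the fingers, so I descend and grip.

```bash
python3 -m handwheel '[{"gripper":0.5,"dx":24,"dy":1.4,"dz":0,"twist":0},{"gripper":0.5,"dx":24,"dy":0,"dz":0,"twist":0},{"gripper":0.5,"dx":24,"dy":0,"dz":0,"twist":0},{"gripper":0.5,"dx":0,"dy":0,"dz":0,"twist":0},{"gripper":-1,"dx":0,"dy":0,"dz":0,"twist":0},{"gripper":-1,"dx":0,"dy":0,"dz":0,"twist":0},{"gripper":-1,"dx":0,"dy":0,"dz":0,"twist":0},{"gripper":-1,"dx":0,"dy":0,"dz":0,"twist":0},{"gripper":-1,"dx":0,"dy":0,"dz":0,"twist":0},{"gripper":-1,"dx":0,"dy":0,"dz":0,"twist":0},{"gripper":-1,"dx":0,"dy":0,"dz":0,"twist":0}]'; python3 -m handwheel '[{"gripper":-1,"dx":-5,"dy":0,"dz":0,"twist":0},{"gripper":-1,"dx":-10,"dy":0,"dz":0,"twist":0},{"gripper":-1,"dx":-20,"dy":0,"dz":0,"twist":0}]'
```

```text
t: 5.45
ee_pos: [0.5057, 0.2003, 0.0359]
orientation: [[0.002, 0.283, -0.959], [0.001, -0.959, -0.283], [-1.0, 0.0, -0.002]]
contact_force: [1.1, -1.8, 7.9]
opening: 0.404
t: 5.7
ee_pos: [0.5031, 0.1994, 0.0691]
orientation: [[-0.003, 0.283, -0.959], [-0.001, -0.959, -0.283], [-1.0, 0.0, 0.004]]
contact_force: [0.2, -0.6, -1.3]
opening: 0.408
```

```bash
python3 -m handwheel '[{"gripper":-1,"dx":-33,"dy":0,"dz":0,"twist":0},{"gripper":-1,"dx":-33,"dy":0,"dz":0,"twist":0},{"gripper":-1,"dx":-33,"dy":0,"dz":0,"twist":0},{"gripper":-1,"dx":-33,"dy":0,"dz":0,"twist":0},{"gripper":-1,"dx":-33,"dy":0,"dz":0,"twist":0},{"gripper":-1,"dx":-33,"dy":0,"dz":0,"twist":0},{"gripper":-1,"dx":-33,"dy":0,"dz":0,"twist":0},{"gripper":-1,"dx":-30,"dy":0,"dz":0,"twist":0},{"gripper":-1,"dx":0,"dy":0,"dz":0,"twist":0}]'; python3 -m handwheel '[{"gripper":-1,"dx":0,"dy":20,"dz":3,"twist":0},{"gripper":-1,"dx":0,"dy":37,"dz":4.5,"twist":0},{"gripper":-1,"dx":0,"dy":37,"dz":4.5,"twist":0},{"gripper":-1,"dx":0,"dy":37,"dz":4.5,"twist":0},{"gripper":-1,"dx":0,"dy":37,"dz":4.5,"twist":0},{"gripper":-1,"dx":0,"dy":37,"dz":4.5,"twist":0},{"gripper":-1,"dx":0,"dy":37,"dz":4.5,"twist":0},{"gripper":-1,"dx":0,"dy":37,"dz":4.5,"twist":0},{"gripper":-1,"dx":0,"dy":37,"dz":4.5,"twist":0}]';python3 -m handwheel '[{"gripper":-1,"dx":0,"dy":37,"dz":4.5,"twist":0},{"gripper":-1,"dx":0,"dy":37,"dz":4.5,"twist":0},{"gripper":-1,"dx":0,"dy":37,"dz":4.5,"twist":0},{"gripper":-1,"dx":0,"dy":37,"dz":4.5,"twist":0},{"gripper":-1,"dx":0,"dy":37,"dz":4.5,"twist":0},{"gripper":-1,"dx":0,"dy":27,"dz":4.5,"twist":0},{"gripper":-1,"dx":0,"dy":0,"dz":0,"twist":0},{"gripper":-1,"dx":0,"dy":0,"dz":0,"twist":0}]'; python3 - <<'E'
from h import *
print(go(.5913,-.3253,.05))
cv2.imwrite('pics/w3.png',get_image('wrist')[:,:,::-1])
E
```

```text
t: 6.45
ee_pos: [0.5066, 0.2018, 0.3377]
orientation: [[0.01, 0.283, -0.959], [0.004, -0.959, -0.283], [-1.0, -0.001, -0.01]]
contact_force: [0.5, 0.4, 0.1]
opening: 0.405
t: 7.2
ee_pos: [0.556, -0.1157, 0.331]
orientation: [[-0.0, 0.283, -0.959], [0.0, -0.959, -0.283], [-1.0, -0.0, 0.0]]
contact_force: [0.1, -0.5, -0.1]
opening: 0.406
t: 7.87
ee_pos: [0.5898, -0.3265, 0.3301]
orientation: [[-0.001, 0.28, -0.96], [0.001, -0.96, -0.28], [-1.0, -0.001, 0.001]]
contact_force: [-0.2, 1.3, -0.5]
opening: 0.407
[280.1  -0.5  -2.1]
```

View pics/w3.png

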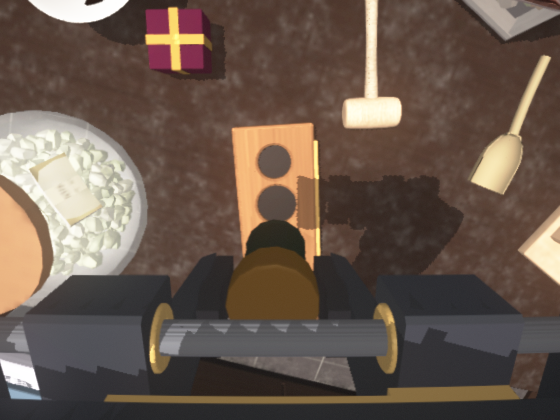

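The tin hangs upright in the jaws at (273,280). Recess tiny shows at (275,161), small at (277,203), and the gift is at (178,40). I'll check the recess position from this view.

```bash
cat >> h.py <<'E'
R0={'large':(.4013,-.3929),'mid':(.4743,-.3671),'small':(.5375,-.3443),'tiny':(.5913,-.3253)}
def holes(names):
    m=camera_model('wrist');im=get_image('wrist')[:,:,::-1].copy();print(observe()['ee_pos'].round(4))
    hsv=cv2.cvtColor(im,cv2.COLOR_BGR2HSV);o=cv2.bitwise_not(cv2.inRange(hsv,(3,90,100),(25,255,255)))
    for n in names:
        u,v=px(m,(*R0[n],.022));M=np.zeros_like(o);cv2.circle(M,(int(u),int(v)),34,255,-1)
        cs,_=cv2.findContours(o&M,cv2.RETR_LIST,cv2.CHAIN_APPROX_NONE)
        for c in cs:
            if cv2.contourArea(c)>300:
                Q=np.array([w('wrist',*p[0],.022,m)[:2] for p in c],np.float32);e=cv2.fitEllipse(Q);print(n,np.round(e[0],4),np.round(e[1],4),cv2.boundingRect(c))
E
python3 - <<'E'
from h import *
holes(['tiny','small'])
print(go(.5913,-.3253,.05))
E
```

```text
[ 0.5908 -0.3233  0.3307]
tiny [ 0.596  -0.3251] [0.0393 0.0401] (260, 147, 32, 32)
small [ 0.5264 -0.3477] [0.0559 0.082 ] (252, 187, 48, 56)
[2.807e+02 2.500e+00 1.000e-01]
```

```bash
python3 -m handwheel '[{"gripper":-1,"dx":30,"dy":1.5,"dz":-3,"twist":0},{"gripper":-1,"dx":30,"dy":0,"dz":0,"twist":0},{"gripper":-1,"dx":30,"dy":0,"dz":0,"twist":0},{"gripper":-1,"dx":30,"dy":0,"dz":0,"twist":0},{"gripper":-1,"dx":30,"dy":0,"dz":0,"twist":0},{"gripper":-1,"dx":30,"dy":0,"dz":0,"twist":0},{"gripper":-1,"dx":30,"dy":0,"dz":0,"twist":0},{"gripper":-1,"dx":0,"dy":0,"dz":0,"twist":0},{"gripper":-1,"dx":0,"dy":0,"dz":0,"twist":0}]'; python3 - <<'E'
from h import *
print(go(.594,-.3255,.05))
cv2.imwrite('pics/w4.png',get_image('wrist')[:,:,::-1])
holes(['tiny'])
lids({'tiny':(.594,-.3255)},base=observe()['ee_pos'][2]-.035)
E
```

```text
t: 8.72
ee_pos: [0.5935, -0.3235, 0.1202]
orientation: [[-0.002, 0.285, -0.959], [0.002, -0.959, -0.285], [-1.0, -0.003, 0.002]]
contact_force: [-0.5, -0.3, 1.2]
opening: 0.405
[70.2  2.3 -0. ]
[ 0.5956 -0.3252  0.1232]
tiny [ 0.5908 -0.3266] [0.0394 0.0527] (248, 183, 56, 67)
tiny [ 0.6017 -0.3221] -2.62
```

View pics/w4.png

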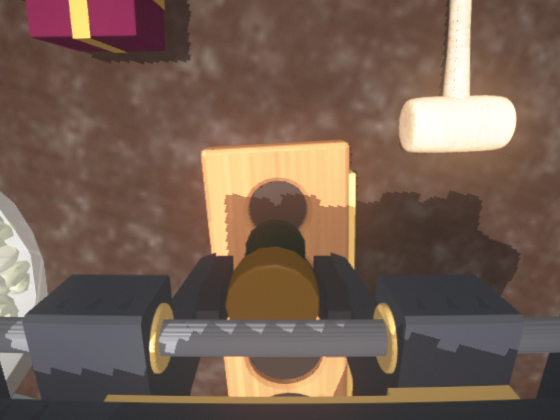

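Recess rim: top at (277,180), left (249,208), right (306,208). The far edge of the tin's underside is at (276,221), with body edges at (246,240) and (305,240).

```bash
python3 - <<'E'
from h import *
m=camera_model('wrist');s=observe();O=s['orientation'];f=-O[:,2]; print(s['ee_pos'].round(4))
p=w('wrist',277,180,.022,m);print('hole from top edge',(p-.022*f).round(4),[w('wrist',u,208,.022,m).round(4) for u in (249,306)])
p=w('wrist',276,221,s['ee_pos'][2]-.035,m);print('tin from far bottom edge',(p-.016*f).round(4))
E
```

```text
[ 0.5958 -0.3256  0.1236]
hole from top edge [ 0.5976 -0.3274  0.0219] [array([ 0.5931, -0.3075,  0.022 ]), array([ 0.6048, -0.3473,  0.022 ])]
tin from far bottom edge [ 0.5938 -0.327   0.0885]
```

```bash
python3 -m handwheel '[{"gripper":-1,"dx":20,"dy":0,"dz":0,"twist":0},{"gripper":-1,"dx":20,"dy":0,"dz":0,"twist":0},{"gripper":-1,"dx":14,"dy":0,"dz":0,"twist":0},{"gripper":-1,"dx":5,"dy":0,"dz":0,"twist":0},{"gripper":-1,"dx":5,"dy":0,"dz":0,"twist":0},{"gripper":-1,"dx":5,"dy":0,"dz":0,"twist":0},{"gripper":-1,"dx":0,"dy":0,"dz":0,"twist":0}]';  python3 -m handwheel '[{"gripper":-1,"dx":2.5,"dy":0,"dz":0,"twist":0},{"gripper":-1,"dx":2,"dy":0,"dz":0,"twist":0},{"gripper":-1,"dx":0,"dy":0,"dz":0,"twist":0},{"gripper":-1,"dx":0,"dy":0,"dz":0,"twist":0}]'
```

```text
t: 9.45
ee_pos: [0.5941, -0.3257, 0.0517]
orientation: [[0.0, 0.283, -0.959], [-0.0, -0.959, -0.283], [-1.0, 0.0, -0.0]]
contact_force: [0.1, -0.2, -0.4]
opening: 0.412
t: 9.78
ee_pos: [0.5954, -0.3262, 0.0498]
orientation: [[0.003, 0.283, -0.959], [-0.001, -0.959, -0.283], [-1.0, 0.002, -0.002]]
contact_force: [-2.0, 1.4, 11.1]
opening: 0.406
```

The tin is down on the felt, with contact at the expected height. I release, rise, and go over to the small tin with the jaws turned 45°.

```bash
python3 -m handwheel '[{"gripper":0.3,"dx":-0.5,"dy":0,"dz":0,"twist":0},{"gripper":0.3,"dx":0,"dy":0,"dz":0,"twist":0},{"gripper":0.3,"dx":0,"dy":0,"dz":0,"twist":0},{"gripper":0.3,"dx":0,"dy":0,"dz":0,"twist":0},{"gripper":0.3,"dx":-20,"dy":0,"dz":0,"twist":0},{"gripper":0.3,"dx":-36,"dy":0,"dz":0,"twist":0},{"gripper":0.3,"dx":-38,"dy":0,"dz":0,"twist":0},{"gripper":0.3,"dx":-38,"dy":0,"dz":0,"twist":0},{"gripper":0.3,"dx":-38,"dy":0,"dz":0,"twist":0},{"gripper":0.3,"dx":-38,"dy":0,"dz":0,"twist":0},{"gripper":0.3,"dx":-38,"dy":0,"dz":0,"twist":0},{"gripper":0.3,"dx":-38,"dy":0,"dz":0,"twist":0}]'; python3 - <<'E'
from h import *
holes(['tiny','small','mid'])
cv2.imwrite('pics/w5.png',get_image('wrist')[:,:,::-1]); print(go(.429,.1403,.33))
E
```

```text
t: 10.78
ee_pos: [0.5936, -0.3255, 0.3335]
orientation: [[-0.0, 0.283, -0.959], [0.0, -0.959, -0.283], [-1.0, -0.0, 0.0]]
contact_force: [0.7, -0.0, 0.3]
opening: 0.651
[ 0.5968 -0.3268  0.3425]
small [ 0.5428 -0.344 ] [0.0474 0.048 ] (258, 189, 37, 35)
mid [ 0.4802 -0.366 ] [0.0566 0.0579] (258, 233, 42, 38)
[   5.1 -495.6   29.2]
```

View pics/w5.png

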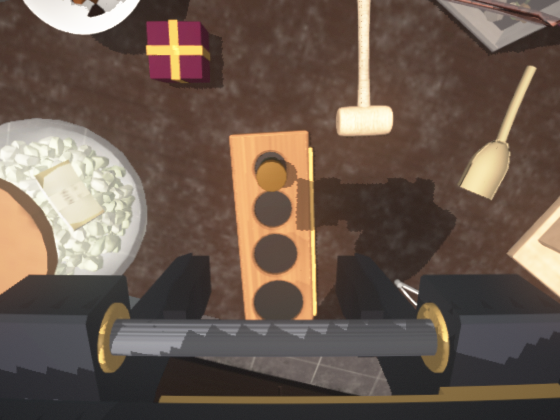

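Tiny stands upright in the end recess at (270,170). The next recesses are at (272,208), (275,253) and (278,300).

```bash
python3 -m handwheel '[{"gripper":0.6,"dx":0,"dy":-20,"dz":2,"twist":0},{"gripper":0.6,"dx":0,"dy":-37,"dz":2,"twist":0},{"gripper":0.6,"dx":0,"dy":-37,"dz":2,"twist":0},{"gripper":0.6,"dx":0,"dy":-37,"dz":2,"twist":0},{"gripper":0.6,"dx":0,"dy":-37,"dz":2,"twist":0},{"gripper":0.6,"dx":0,"dy":-37,"dz":2,"twist":0},{"gripper":0.6,"dx":0,"dy":-37,"dz":2,"twist":0},{"gripper":0.6,"dx":0,"dy":-37,"dz":2,"twist":0}]'; python3 -m handwheel '[{"gripper":0.6,"dx":0,"dy":-37,"dz":2,"twist":0},{"gripper":0.6,"dx":0,"dy":-37,"dz":2,"twist":0},{"gripper":0.6,"dx":0,"dy":-37,"dz":2,"twist":0},{"gripper":0.6,"dx":0,"dy":-37,"dz":2,"twist":0},{"gripper":0.6,"dx":0,"dy":-37,"dz":2,"twist":0},{"gripper":0.6,"dx":0,"dy":-33,"dz":2,"twist":0},{"gripper":0.6,"dx":0,"dy":0,"dz":0,"twist":0}]';python3 -m handwheel '[{"gripper":0.6,"dx":0,"dy":0,"dz":0,"twist":-6.43},{"gripper":0.6,"dx":0,"dy":0,"dz":0,"twist":-6.43},{"gripper":0.6,"dx":0,"dy":0,"dz":0,"twist":-6.43},{"gripper":0.6,"dx":0,"dy":0,"dz":0,"twist":-6.43},{"gripper":0.6,"dx":0,"dy":0,"dz":0,"twist":-6.43},{"gripper":0.6,"dx":0,"dy":0,"dz":0,"twist":-6.43},{"gripper":0.6,"dx":0,"dy":0,"dz":0,"twist":-6.43},{"gripper":0.6,"dx":0,"dy":0,"dz":0,"twist":0},{"gripper":0.6,"dx":0,"dy":0,"dz":0,"twist":0},{"gripper":0.6,"dx":0,"dy":0,"dz":0,"twist":0}]'; python3 - <<'E'
from h import *
lids(dict(large=(.432,.237),mid=(.4398,.3446),small=(.429,.1403)),save='pics/w6.png')
print(go(.429,.1403,.1), go(.429,.1403,.042),observe()['joint_pos'].round(2))
E
```

```text
t: 11.55
ee_pos: [0.4986, -0.0611, 0.3312]
orientation: [[-0.0, 0.283, -0.959], [-0.0, -0.959, -0.283], [-1.0, 0.0, 0.0]]
contact_force: [1.2, 0.2, 0.5]
opening: 0.797
t: 12.13
ee_pos: [0.4237, 0.1496, 0.3318]
orientation: [[-0.0, 0.292, -0.956], [0.002, -0.956, -0.292], [-1.0, -0.002, -0.0]]
contact_force: [0.7, -0.6, 0.0]
opening: 0.8
t: 12.97
ee_pos: [0.4265, 0.1428, 0.3315]
orientation: [[-0.0, 0.877, -0.481], [-0.0, -0.481, -0.877], [-1.0, -0.0, 0.0]]
contact_force: [-0.2, -0.9, -0.2]
opening: 0.802
large [0.4299 0.2371] -2.97
mid [0.4355 0.3335] -1.76
small [0.4272 0.1396] -2.91
[231.6   3.4   1.1] [289.6   3.4   1.1] [ 0.18  0.14 -0.65  1.9   0.09  1.14 -1.01]
```

```bash
python3 -m handwheel '[{"gripper":0.6,"dx":25,"dy":2.5,"dz":1.7,"twist":0},{"gripper":0.6,"dx":35,"dy":0,"dz":0,"twist":0},{"gripper":0.6,"dx":35,"dy":0,"dz":0,"twist":0},{"gripper":0.6,"dx":35,"dy":0,"dz":0,"twist":0},{"gripper":0.6,"dx":35,"dy":0,"dz":0,"twist":0},{"gripper":0.6,"dx":35,"dy":0,"dz":0,"twist":0},{"gripper":0.6,"dx":30,"dy":0,"dz":0,"twist":0},{"gripper":0.6,"dx":0,"dy":0,"dz":0,"twist":0},{"gripper":0.6,"dx":0,"dy":0,"dz":0,"twist":0},{"gripper":0.6,"dx":0,"dy":0,"dz":0,"twist":0}]'; python3 - <<'E'
from h import *
print(go(.428,.140,.042))
lids(dict(small=(.428,.1400)),save='pics/w7.png')
E
```

```text
t: 13.85
ee_pos: [0.4289, 0.141, 0.1031]
orientation: [[0.002, 0.878, -0.479], [0.001, -0.479, -0.878], [-1.0, 0.001, -0.001]]
contact_force: [0.7, -0.2, 0.1]
opening: 0.799
[61.1 -0.4  1.4]
small [0.4278 0.1412] -2.9
```

View pics/w7.png

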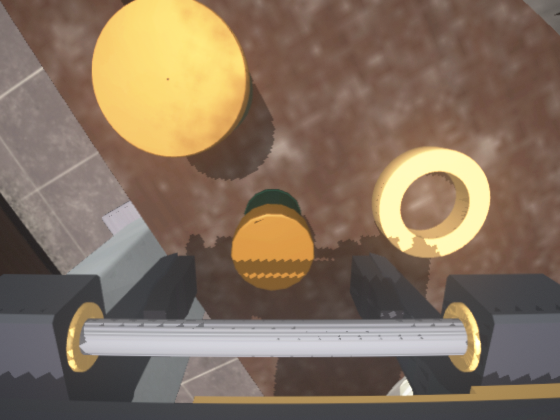

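Small's lid at (273,248) is centred between the fingers, with large at (172,77) and the tape at (432,200), both clear. The close measurement agrees at (.428,.141), so I pick it.

```bash
python3 -m handwheel '[{"gripper":0.6,"dx":24,"dy":0,"dz":0,"twist":0},{"gripper":0.6,"dx":24,"dy":0,"dz":0,"twist":0},{"gripper":0.6,"dx":13,"dy":0,"dz":0,"twist":0},{"gripper":0.6,"dx":0,"dy":0,"dz":0,"twist":0},{"gripper":-1,"dx":0,"dy":0,"dz":0,"twist":0},{"gripper":-1,"dx":0,"dy":0,"dz":0,"twist":0},{"gripper":-1,"dx":0,"dy":0,"dz":0,"twist":0},{"gripper":-1,"dx":0,"dy":0,"dz":0,"twist":0},{"gripper":-1,"dx":0,"dy":0,"dz":0,"twist":0},{"gripper":-1,"dx":0,"dy":0,"dz":0,"twist":0},{"gripper":-1,"dx":0,"dy":0,"dz":0,"twist":0}]'; python3 -m handwheel '[{"gripper":-1,"dx":-10,"dy":0,"dz":0,"twist":0},{"gripper":-1,"dx":-25,"dy":0,"dz":0,"twist":0},{"gripper":-1,"dx":-35,"dy":0,"dz":0,"twist":0},{"gripper":-1,"dx":-35,"dy":0,"dz":0,"twist":0},{"gripper":-1,"dx":-35,"dy":0,"dz":0,"twist":0},{"gripper":-1,"dx":-35,"dy":0,"dz":0,"twist":0},{"gripper":-1,"dx":-35,"dy":0,"dz":0,"twist":0},{"gripper":-1,"dx":-35,"dy":0,"dz":0,"twist":0},{"gripper":-1,"dx":-35,"dy":0,"dz":0,"twist":0},{"gripper":-1,"dx":-10,"dy":0,"dz":0,"twist":0}]';python3 -m handwheel '[{"gripper":-1,"dx":0,"dy":0,"dz":0,"twist":6.43},{"gripper":-1,"dx":0,"dy":0,"dz":0,"twist":6.43},{"gripper":-1,"dx":0,"dy":0,"dz":0,"twist":6.43},{"gripper":-1,"dx":0,"dy":0,"dz":0,"twist":6.43},{"gripper":-1,"dx":0,"dy":0,"dz":0,"twist":6.43},{"gripper":-1,"dx":0,"dy":0,"dz":0,"twist":6.43},{"gripper":-1,"dx":0,"dy":0,"dz":0,"twist":6.43},{"gripper":-1,"dx":0,"dy":0,"dz":0,"twist":0},{"gripper":-1,"dx":0,"dy":0,"dz":0,"twist":0}]'; python3 - <<'E'
from h import *
print(go(.5425,-.3443,.33))
E
```

```text
t: 14.82
ee_pos: [0.4288, 0.1408, 0.0417]
orientation: [[0.002, 0.878, -0.478], [0.0, -0.478, -0.878], [-1.0, 0.002, -0.001]]
contact_force: [-1.5, -1.0, 8.5]
opening: 0.507
t: 15.65
ee_pos: [0.4293, 0.1416, 0.3361]
orientation: [[0.007, 0.879, -0.477], [0.002, -0.477, -0.879], [-1.0, 0.006, -0.005]]
contact_force: [0.2, 0.9, 0.2]
opening: 0.51
t: 16.4
ee_pos: [0.4273, 0.1404, 0.3305]
orientation: [[-0.001, 0.287, -0.958], [-0.0, -0.958, -0.287], [-1.0, 0.0, 0.001]]
contact_force: [0.2, -0.7, -1.7]
opening: 0.509
[  0.6 497.4  28.5]
```

```bash
python3 -m handwheel '[{"gripper":-1,"dx":0,"dy":20,"dz":2,"twist":0},{"gripper":-1,"dx":0,"dy":37,"dz":2,"twist":0},{"gripper":-1,"dx":0,"dy":37,"dz":2,"twist":0},{"gripper":-1,"dx":0,"dy":37,"dz":2,"twist":0},{"gripper":-1,"dx":0,"dy":37,"dz":2,"twist":0},{"gripper":-1,"dx":0,"dy":37,"dz":2,"twist":0},{"gripper":-1,"dx":0,"dy":37,"dz":2,"twist":0},{"gripper":-1,"dx":0,"dy":37,"dz":2,"twist":0}]'; python3 -m handwheel '[{"gripper":-1,"dx":0,"dy":37,"dz":2,"twist":0},{"gripper":-1,"dx":0,"dy":37,"dz":2,"twist":0},{"gripper":-1,"dx":0,"dy":37,"dz":2,"twist":0},{"gripper":-1,"dx":0,"dy":37,"dz":2,"twist":0},{"gripper":-1,"dx":0,"dy":37,"dz":2,"twist":0},{"gripper":-1,"dx":0,"dy":33,"dz":2,"twist":0},{"gripper":-1,"dx":0,"dy":0,"dz":0,"twist":0},{"gripper":-1,"dx":0,"dy":0,"dz":0,"twist":0},{"gripper":-1,"dx":0,"dy":0,"dz":0,"twist":0},{"gripper":-1,"dx":0,"dy":0,"dz":0,"twist":0}]'; python3 - <<'E'
from h import *
holes(['small','mid'])
print(go(.5425,-.3443,.056))
E
```

```text
t: 17.07
ee_pos: [0.4913, -0.1335, 0.3307]
orientation: [[-0.0, 0.287, -0.958], [-0.0, -0.958, -0.287], [-1.0, -0.0, 0.0]]
contact_force: [0.7, 0.5, -0.8]
opening: 0.509
t: 17.9
ee_pos: [0.5419, -0.3424, 0.3307]
orientation: [[-0.0, 0.286, -0.958], [0.001, -0.958, -0.286], [-1.0, -0.001, -0.0]]
contact_force: [-0.1, 0.7, -0.7]
opening: 0.505
[ 0.5419 -0.3424  0.3309]
small [ 0.5423 -0.3441] [0.0481 0.0489] (256, 147, 39, 39)
mid [ 0.4653 -0.3685] [0.0774 0.0822] (244, 195, 63, 59)
[2.749e+02 2.100e+00 1.000e-01]
```

```bash
python3 -m handwheel '[{"gripper":-1,"dx":30,"dy":1.8,"dz":0,"twist":0},{"gripper":-1,"dx":35,"dy":0,"dz":0,"twist":0},{"gripper":-1,"dx":35,"dy":0,"dz":0,"twist":0},{"gripper":-1,"dx":35,"dy":0,"dz":0,"twist":0},{"gripper":-1,"dx":35,"dy":0,"dz":0,"twist":0},{"gripper":-1,"dx":35,"dy":0,"dz":0,"twist":0},{"gripper":-1,"dx":30,"dy":0,"dz":0,"twist":0},{"gripper":-1,"dx":10,"dy":0,"dz":0,"twist":0},{"gripper":-1,"dx":0,"dy":0,"dz":0,"twist":0},{"gripper":-1,"dx":0,"dy":0,"dz":0,"twist":0}]'; python3 - <<'E'
from h import *
print(go(.5423,-.3441,.056))
E
python3 -m handwheel '[{"gripper":-1,"dx":8,"dy":0,"dz":0,"twist":0},{"gripper":-1,"dx":7,"dy":0,"dz":0,"twist":0},{"gripper":-1,"dx":6,"dy":0,"dz":0,"twist":0},{"gripper":-1,"dx":4,"dy":0,"dz":0,"twist":0},{"gripper":-1,"dx":0,"dy":0,"dz":0,"twist":0},{"gripper":-1,"dx":0,"dy":0,"dz":0,"twist":0}]'; python3 - <<'E'
from h import *
print(go(.5423,-.3441,.056))
E
```

```text
t: 18.78
ee_pos: [0.543, -0.3456, 0.0869]
orientation: [[0.001, 0.284, -0.959], [-0.0, -0.959, -0.284], [-1.0, 0.001, -0.001]]
contact_force: [0.1, 0.2, -0.4]
opening: 0.509
[30.9 -1.6  0.3]
t: 19.28
ee_pos: [0.542, -0.3459, 0.0605]
orientation: [[-0.0, 0.283, -0.959], [0.0, -0.959, -0.283], [-1.0, -0.0, 0.0]]
contact_force: [-0.4, 0.8, -0.8]
opening: 0.507
[ 4.5 -1.6 -0.8]
```

```bash
python3 -m handwheel '[{"gripper":-1,"dx":2.5,"dy":-1,"dz":0,"twist":0},{"gripper":-1,"dx":2.5,"dy":0,"dz":0,"twist":0},{"gripper":-1,"dx":0.5,"dy":0,"dz":0,"twist":0},{"gripper":-1,"dx":0,"dy":0,"dz":0,"twist":0}]'
```

```text
t: 19.62
ee_pos: [0.5424, -0.3449, 0.0559]
orientation: [[0.001, 0.283, -0.959], [-0.0, -0.959, -0.283], [-1.0, 0.0, -0.001]]
contact_force: [-1.9, 0.2, 3.5]
opening: 0.506
```

```bash
python3 -m handwheel '[{"gripper":0.4,"dx":-0.5,"dy":0,"dz":0,"twist":0},{"gripper":0.4,"dx":0,"dy":0,"dz":0,"twist":0},{"gripper":0.4,"dx":0,"dy":0,"dz":0,"twist":0},{"gripper":0.4,"dx":0,"dy":0,"dz":0,"twist":0},{"gripper":0.4,"dx":-20,"dy":0,"dz":0,"twist":0},{"gripper":0.4,"dx":-36,"dy":0,"dz":0,"twist":0},{"gripper":0.4,"dx":-38,"dy":0,"dz":0,"twist":0},{"gripper":0.4,"dx":-38,"dy":0,"dz":0,"twist":0},{"gripper":0.4,"dx":-38,"dy":0,"dz":0,"twist":0},{"gripper":0.4,"dx":-38,"dy":0,"dz":0,"twist":0},{"gripper":0.4,"dx":-38,"dy":0,"dz":0,"twist":0},{"gripper":0.4,"dx":-31,"dy":0,"dz":0,"twist":0}]'; python3 - <<'E'
from h import *
holes(['mid','large']);lids({'small':(.5425,-.345),'tiny':(.5955,-.326)},base=.014); print(go(.439,.344,.33))
E
python3 -m handwheel '[{"gripper":0.8,"dx":0,"dy":-20,"dz":-5,"twist":0},{"gripper":0.8,"dx":0,"dy":-37,"dz":-5,"twist":0},{"gripper":0.8,"dx":0,"dy":-37,"dz":-5,"twist":0},{"gripper":0.8,"dx":0,"dy":-37,"dz":-5,"twist":0},{"gripper":0.8,"dx":0,"dy":-37,"dz":-5,"twist":0},{"gripper":0.8,"dx":0,"dy":-37,"dz":-5,"twist":0},{"gripper":0.8,"dx":0,"dy":-37,"dz":-5,"twist":0},{"gripper":0.8,"dx":0,"dy":-37,"dz":-5,"twist":0},{"gripper":0.8,"dx":0,"dy":-37,"dz":-5,"twist":0},{"gripper":0.8,"dx":0,"dy":-37,"dz":-5,"twist":0}]'
```

```text
t: 20.62
ee_pos: [0.5421, -0.3451, 0.3359]
orientation: [[0.002, 0.283, -0.959], [-0.001, -0.959, -0.283], [-1.0, 0.002, -0.002]]
contact_force: [0.4, -0.8, 0.1]
opening: 0.703
[ 0.5446 -0.3462  0.3423]
mid [ 0.4791 -0.3669] [0.0551 0.0588] (254, 195, 44, 40)
large [ 0.407  -0.3923] [0.068  0.0697] (254, 244, 50, 45)
small [ 0.5401 -0.3445] -2.44
tiny [ 0.5927 -0.3274] -2.29
[   4.5 -691.9  -93.9]
t: 21.55
ee_pos: [0.4889, 0.0093, 0.3319]
orientation: [[-0.001, 0.283, -0.959], [-0.0, -0.959, -0.283], [-1.0, -0.0, 0.001]]
contact_force: [0.1, 0.5, -0.3]
opening: 0.91
```

```bash
python3 -m handwheel '[{"gripper":0.8,"dx":0,"dy":-37,"dz":-5,"twist":0},{"gripper":0.8,"dx":0,"dy":-37,"dz":-5,"twist":0},{"gripper":0.8,"dx":0,"dy":-37,"dz":-5,"twist":0},{"gripper":0.8,"dx":0,"dy":-37,"dz":-5,"twist":0},{"gripper":0.8,"dx":0,"dy":-37,"dz":-5,"twist":0},{"gripper":0.8,"dx":0,"dy":-37,"dz":-5,"twist":0},{"gripper":0.8,"dx":0,"dy":-37,"dz":-5,"twist":0},{"gripper":0.8,"dx":0,"dy":-37,"dz":-5,"twist":0},{"gripper":0.8,"dx":0,"dy":-37,"dz":-4,"twist":0},{"gripper":0.8,"dx":0,"dy":-6,"dz":0,"twist":0}]';python3 -m handwheel '[{"gripper":0.8,"dx":0,"dy":0,"dz":0,"twist":-6.43},{"gripper":0.8,"dx":0,"dy":0,"dz":0,"twist":-6.43},{"gripper":0.8,"dx":0,"dy":0,"dz":0,"twist":-6.43},{"gripper":0.8,"dx":0,"dy":0,"dz":0,"twist":-6.43},{"gripper":0.8,"dx":0,"dy":0,"dz":0,"twist":-6.43},{"gripper":0.8,"dx":0,"dy":0,"dz":0,"twist":-6.43},{"gripper":0.8,"dx":0,"dy":0,"dz":0,"twist":-6.43},{"gripper":0.8,"dx":0,"dy":0,"dz":0,"twist":0},{"gripper":0.8,"dx":0,"dy":0,"dz":0,"twist":0},{"gripper":0.8,"dx":0,"dy":0,"dz":0,"twist":0}]'; python3 - <<'E'
from h import *
lids(dict(large=(.431,.237),mid=(.439,.344)),save='pics/w8.png')
print(go(.439,.344,.05),observe()['joint_pos'].round(2))
E
```

```text
t: 22.38
ee_pos: [0.4326, 0.3518, 0.3319]
orientation: [[-0.003, 0.291, -0.957], [0.004, -0.957, -0.291], [-1.0, -0.004, 0.002]]
contact_force: [-0.9, 0.1, 0.3]
opening: 0.905
t: 23.22
ee_pos: [0.4363, 0.345, 0.3323]
orientation: [[-0.001, 0.877, -0.481], [-0.0, -0.481, -0.877], [-1.0, -0.0, 0.001]]
contact_force: [0.0, -0.2, 1.0]
opening: 0.901
large [0.4302 0.2407] -2.76
mid [0.4394 0.3454] -2.94
[282.4   3.   -0.5] [-0.15  0.39 -0.79  1.64  0.29  1.23 -1.5 ]
```

```bash
python3 -m handwheel '[{"gripper":0.8,"dx":22,"dy":2.5,"dz":-1.3,"twist":0},{"gripper":0.8,"dx":35,"dy":0,"dz":0,"twist":0},{"gripper":0.8,"dx":35,"dy":0,"dz":0,"twist":0},{"gripper":0.8,"dx":35,"dy":0,"dz":0,"twist":0},{"gripper":0.8,"dx":35,"dy":0,"dz":0,"twist":0},{"gripper":0.8,"dx":35,"dy":0,"dz":0,"twist":0},{"gripper":0.8,"dx":25,"dy":0,"dz":0,"twist":0},{"gripper":0.8,"dx":0,"dy":0,"dz":0,"twist":0},{"gripper":0.8,"dx":0,"dy":0,"dz":0,"twist":0},{"gripper":0.8,"dx":0,"dy":0,"dz":0,"twist":0}]'; python3 - <<'E'
from h import *
print(go(.439,.345,.051))
lids(dict(mid=(.439,.345)),save='pics/w9.png')
E
```

```text
t: 24.1
ee_pos: [0.4398, 0.3463, 0.1123]
orientation: [[0.002, 0.878, -0.479], [0.002, -0.479, -0.878], [-1.0, 0.001, -0.002]]
contact_force: [-0.6, 0.1, 0.1]
opening: 0.901
[61.3 -0.1  1.6]
mid [0.44   0.3472] -2.91
```

View pics/w9.png

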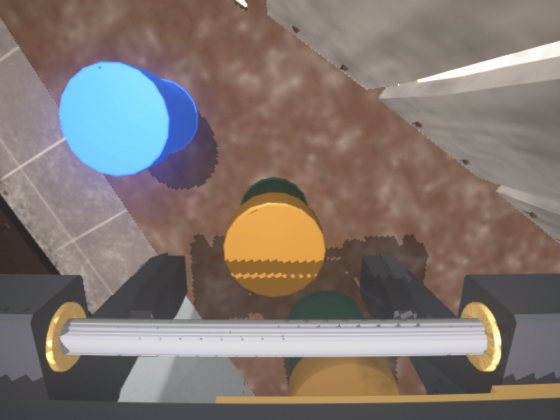

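The middle tin's gold lid at (274,243) is centred; the blue tin (115,118) and the crate are clear. I pick it.

```bash
python3 -m handwheel '[{"gripper":0.8,"dx":24,"dy":0,"dz":-1,"twist":0},{"gripper":0.8,"dx":24,"dy":0,"dz":0,"twist":0},{"gripper":0.8,"dx":13,"dy":0,"dz":0,"twist":0},{"gripper":0.8,"dx":0,"dy":0,"dz":0,"twist":0},{"gripper":-1,"dx":0,"dy":0,"dz":0,"twist":0},{"gripper":-1,"dx":0,"dy":0,"dz":0,"twist":0},{"gripper":-1,"dx":0,"dy":0,"dz":0,"twist":0},{"gripper":-1,"dx":0,"dy":0,"dz":0,"twist":0},{"gripper":-1,"dx":0,"dy":0,"dz":0,"twist":0},{"gripper":-1,"dx":0,"dy":0,"dz":0,"twist":0},{"gripper":-1,"dx":0,"dy":0,"dz":0,"twist":0}]'; python3 -m handwheel '[{"gripper":-1,"dx":-10,"dy":0,"dz":0,"twist":0},{"gripper":-1,"dx":-25,"dy":0,"dz":0,"twist":0},{"gripper":-1,"dx":-35,"dy":0,"dz":0,"twist":0},{"gripper":-1,"dx":-35,"dy":0,"dz":0,"twist":0},{"gripper":-1,"dx":-35,"dy":0,"dz":0,"twist":0},{"gripper":-1,"dx":-35,"dy":0,"dz":0,"twist":0},{"gripper":-1,"dx":-35,"dy":0,"dz":0,"twist":0},{"gripper":-1,"dx":-35,"dy":0,"dz":0,"twist":0},{"gripper":-1,"dx":-35,"dy":0,"dz":0,"twist":0},{"gripper":-1,"dx":-5,"dy":0,"dz":0,"twist":0}]';python3 -m handwheel '[{"gripper":-1,"dx":0,"dy":0,"dz":0,"twist":6.43},{"gripper":-1,"dx":0,"dy":0,"dz":0,"twist":6.43},{"gripper":-1,"dx":0,"dy":0,"dz":0,"twist":6.43},{"gripper":-1,"dx":0,"dy":0,"dz":0,"twist":6.43},{"gripper":-1,"dx":0,"dy":0,"dz":0,"twist":6.43},{"gripper":-1,"dx":0,"dy":0,"dz":0,"twist":6.43},{"gripper":-1,"dx":0,"dy":0,"dz":0,"twist":6.43},{"gripper":-1,"dx":0,"dy":0,"dz":0,"twist":0},{"gripper":-1,"dx":0,"dy":0,"dz":0,"twist":0},{"gripper":-1,"dx":0,"dy":0,"dz":0,"twist":0}]'; python3 - <<'E'
from h import *
print(go(.4793,-.3669,.33))
E
```

```text
t: 25.07
ee_pos: [0.4403, 0.3468, 0.0509]
orientation: [[0.002, 0.878, -0.478], [0.001, -0.478, -0.878], [-1.0, 0.001, -0.002]]
contact_force: [0.3, -1.2, 6.9]
opening: 0.624
t: 25.9
ee_pos: [0.4405, 0.3484, 0.3413]
orientation: [[0.007, 0.879, -0.477], [0.006, -0.478, -0.879], [-1.0, 0.003, -0.008]]
contact_force: [-0.1, 0.9, -0.9]
opening: 0.621
t: 26.73
ee_pos: [0.4392, 0.3461, 0.3345]
orientation: [[-0.001, 0.286, -0.958], [-0.0, -0.958, -0.286], [-1.0, 0.0, 0.001]]
contact_force: [0.1, 0.0, -2.0]
opening: 0.62
[  4.7 694.6 165.7]
```

```bash
python3 -m handwheel '[{"gripper":-1,"dx":0,"dy":20,"dz":5,"twist":0},{"gripper":-1,"dx":0,"dy":36.5,"dz":8.7,"twist":0},{"gripper":-1,"dx":0,"dy":36.5,"dz":8.7,"twist":0},{"gripper":-1,"dx":0,"dy":36.5,"dz":8.7,"twist":0},{"gripper":-1,"dx":0,"dy":36.5,"dz":8.7,"twist":0},{"gripper":-1,"dx":0,"dy":36.5,"dz":8.7,"twist":0},{"gripper":-1,"dx":0,"dy":36.5,"dz":8.7,"twist":0},{"gripper":-1,"dx":0,"dy":36.5,"dz":8.7,"twist":0},{"gripper":-1,"dx":0,"dy":36.5,"dz":8.7,"twist":0},{"gripper":-1,"dx":0,"dy":36.5,"dz":8.7,"twist":0}]'; python3 -m handwheel '[{"gripper":-1,"dx":0,"dy":36.5,"dz":8.7,"twist":0},{"gripper":-1,"dx":0,"dy":36.5,"dz":8.7,"twist":0},{"gripper":-1,"dx":0,"dy":36.5,"dz":8.7,"twist":0},{"gripper":-1,"dx":0,"dy":36.5,"dz":8.7,"twist":0},{"gripper":-1,"dx":0,"dy":36.5,"dz":8.7,"twist":0},{"gripper":-1,"dx":0,"dy":36.5,"dz":8.7,"twist":0},{"gripper":-1,"dx":0,"dy":36.5,"dz":8.7,"twist":0},{"gripper":-1,"dx":0,"dy":36.5,"dz":8.7,"twist":0}]';python3 -m handwheel '[{"gripper":-1,"dx":0,"dy":36.5,"dz":8.7,"twist":0},{"gripper":-1,"dx":0,"dy":18,"dz":4,"twist":0},{"gripper":-1,"dx":0,"dy":0,"dz":0,"twist":0},{"gripper":-1,"dx":0,"dy":0,"dz":0,"twist":0},{"gripper":-1,"dx":0,"dy":0,"dz":0,"twist":0}]'; python3 - <<'E'
from h import *
holes(['mid','large'])
print(go(.4793,-.3669,.065))
E
```

```text
t: 27.57
ee_pos: [0.4578, -0.0134, 0.3348]
orientation: [[0.0, 0.286, -0.958], [-0.0, -0.958, -0.286], [-1.0, 0.0, -0.0]]
contact_force: [0.4, -0.7, -1.1]
opening: 0.621
t: 28.23
ee_pos: [0.4738, -0.3131, 0.3346]
orientation: [[-0.0, 0.286, -0.958], [0.0, -0.958, -0.286], [-1.0, -0.0, 0.0]]
contact_force: [1.0, -0.2, -1.4]
opening: 0.619
t: 28.65
ee_pos: [0.4777, -0.3658, 0.3344]
orientation: [[-0.0, 0.285, -0.958], [0.001, -0.958, -0.285], [-1.0, -0.001, -0.0]]
contact_force: [0.8, 0.9, -1.3]
opening: 0.622
[ 0.4778 -0.3655  0.3347]
mid [ 0.4792 -0.3667] [0.0581 0.0587] (252, 142, 46, 46)
large [ 0.4044 -0.3936] [0.0701 0.0949] (242, 197, 69, 54)
[269.7   2.1  -0.9]
```

```bash
python3 -m handwheel '[{"gripper":-1,"dx":30,"dy":1.2,"dz":-0.9,"twist":0},{"gripper":-1,"dx":35,"dy":0,"dz":0,"twist":0},{"gripper":-1,"dx":35,"dy":0,"dz":0,"twist":0},{"gripper":-1,"dx":35,"dy":0,"dz":0,"twist":0},{"gripper":-1,"dx":35,"dy":0,"dz":0,"twist":0},{"gripper":-1,"dx":35,"dy":0,"dz":0,"twist":0},{"gripper":-1,"dx":30,"dy":0,"dz":0,"twist":0},{"gripper":-1,"dx":5,"dy":0,"dz":0,"twist":0},{"gripper":-1,"dx":0,"dy":0,"dz":0,"twist":0},{"gripper":-1,"dx":0,"dy":0,"dz":0,"twist":0}]'; python3 - <<'E'
from h import *
print(go(.4793,-.3669,.065))
E
python3 -m handwheel '[{"gripper":-1,"dx":8,"dy":0,"dz":0,"twist":0},{"gripper":-1,"dx":7,"dy":0,"dz":0,"twist":0},{"gripper":-1,"dx":6,"dy":0,"dz":0,"twist":0},{"gripper":-1,"dx":4,"dy":0,"dz":0,"twist":0},{"gripper":-1,"dx":0,"dy":0,"dz":0,"twist":0},{"gripper":-1,"dx":0,"dy":0,"dz":0,"twist":0}]'; python3 - <<'E'
from h import *
print(go(.4793,-.3669,.065))
E
```

```text
t: 29.53
ee_pos: [0.4798, -0.3679, 0.0963]
orientation: [[0.002, 0.284, -0.959], [-0.001, -0.959, -0.284], [-1.0, 0.001, -0.002]]
contact_force: [0.1, 0.0, -1.1]
opening: 0.621
[31.3 -1.2  0.2]
t: 30.03
ee_pos: [0.4784, -0.3681, 0.0695]
orientation: [[-0.0, 0.283, -0.959], [0.0, -0.959, -0.283], [-1.0, -0.0, 0.0]]
contact_force: [0.9, -0.5, -1.4]
opening: 0.626
[ 4.5 -0.9 -1.2]
```

```bash
python3 -m handwheel '[{"gripper":-1,"dx":2.5,"dy":-1,"dz":0,"twist":0},{"gripper":-1,"dx":2,"dy":0,"dz":0,"twist":0},{"gripper":-1,"dx":1,"dy":0,"dz":0,"twist":0},{"gripper":-1,"dx":0,"dy":0,"dz":0,"twist":0}]'
```

```text
t: 30.37
ee_pos: [0.4785, -0.3671, 0.0649]
orientation: [[0.0, 0.283, -0.959], [-0.0, -0.959, -0.283], [-1.0, 0.0, -0.0]]
contact_force: [-1.4, 1.2, 4.0]
opening: 0.622
```

```bash
python3 -m handwheel '[{"gripper":0.7,"dx":-0.5,"dy":0,"dz":0,"twist":0},{"gripper":0.7,"dx":0,"dy":0,"dz":0,"twist":0},{"gripper":0.7,"dx":0,"dy":0,"dz":0,"twist":0},{"gripper":0.7,"dx":0,"dy":0,"dz":0,"twist":0},{"gripper":0.7,"dx":-20,"dy":0,"dz":0,"twist":0},{"gripper":0.7,"dx":-36,"dy":0,"dz":0,"twist":0},{"gripper":0.7,"dx":-38,"dy":0,"dz":0,"twist":0},{"gripper":0.7,"dx":-38,"dy":0,"dz":0,"twist":0},{"gripper":0.7,"dx":-38,"dy":0,"dz":0,"twist":0},{"gripper":0.7,"dx":-38,"dy":0,"dz":0,"twist":0},{"gripper":0.7,"dx":-38,"dy":0,"dz":0,"twist":0},{"gripper":0.7,"dx":-26,"dy":0,"dz":0,"twist":0}]'; python3 - <<'E'
from h import *
holes(['large']);lids({'mid':(.479,-.367),'small':(.5425,-.345),'tiny':(.5955,-.326)},base=.014); print(go(.430,.238,.33))
E
python3 -m handwheel '[{"gripper":1,"dx":0,"dy":-20,"dz":-4,"twist":0},{"gripper":1,"dx":0,"dy":-37,"dz":-7.8,"twist":0},{"gripper":1,"dx":0,"dy":-37,"dz":-7.8,"twist":0},{"gripper":1,"dx":0,"dy":-37,"dz":-7.8,"twist":0},{"gripper":1,"dx":0,"dy":-37,"dz":-7.8,"twist":0},{"gripper":1,"dx":0,"dy":-37,"dz":-7.8,"twist":0},{"gripper":1,"dx":0,"dy":-37,"dz":-7.8,"twist":0},{"gripper":1,"dx":0,"dy":-37,"dz":-7.8,"twist":0},{"gripper":1,"dx":0,"dy":-37,"dz":-7.8,"twist":0}]'; python3 - <<'E'
from h import *
print(go(.430,.238,.33))
E
```

```text
t: 31.37
ee_pos: [0.4789, -0.3676, 0.3408]
orientation: [[0.003, 0.283, -0.959], [-0.002, -0.959, -0.283], [-1.0, 0.003, -0.003]]
contact_force: [0.8, -0.8, -0.6]
opening: 0.854
[ 0.4807 -0.3687  0.3453]
large [ 0.405  -0.3933] [0.0649 0.0719] (250, 199, 52, 47)
mid [ 0.4764 -0.3658] -2.5
small [ 0.5369 -0.3453] -2.23
tiny [ 0.594 -0.327] -2.29
[   8.5 -596.1 -123. ]
t: 32.22
ee_pos: [0.4515, -0.0437, 0.3358]
orientation: [[-0.001, 0.283, -0.959], [-0.0, -0.959, -0.283], [-1.0, -0.0, 0.001]]
contact_force: [0.8, 0.6, 0.2]
opening: 1.002
[   5.8 -276.3  -59. ]
```

```bash
python3 -m handwheel '[{"gripper":1,"dx":0,"dy":-37,"dz":-7.3,"twist":0},{"gripper":1,"dx":0,"dy":-37,"dz":-7.3,"twist":0},{"gripper":1,"dx":0,"dy":-37,"dz":-7.3,"twist":0},{"gripper":1,"dx":0,"dy":-37,"dz":-7.3,"twist":0},{"gripper":1,"dx":0,"dy":-37,"dz":-7.3,"twist":0},{"gripper":1,"dx":0,"dy":-37,"dz":-7.3,"twist":0},{"gripper":1,"dx":0,"dy":-37,"dz":-7.3,"twist":0},{"gripper":1,"dx":0,"dy":-20,"dz":-5,"twist":0}]';python3 -m handwheel '[{"gripper":1,"dx":0,"dy":0,"dz":0,"twist":-6.43},{"gripper":1,"dx":0,"dy":0,"dz":0,"twist":-6.43},{"gripper":1,"dx":0,"dy":0,"dz":0,"twist":-6.43},{"gripper":1,"dx":0,"dy":0,"dz":0,"twist":-6.43},{"gripper":1,"dx":0,"dy":0,"dz":0,"twist":-6.43},{"gripper":1,"dx":0,"dy":0,"dz":0,"twist":-6.43},{"gripper":1,"dx":0,"dy":0,"dz":0,"twist":-6.43},{"gripper":1,"dx":0,"dy":0,"dz":0,"twist":0},{"gripper":1,"dx":0,"dy":0,"dz":0,"twist":0},{"gripper":1,"dx":0,"dy":0,"dz":0,"twist":0}]'; python3 - <<'E'
from h import *
lids(dict(large=(.430,.238)))
print(go(.430,.238,.12))
E
```

```text
t: 32.88
ee_pos: [0.4255, 0.2423, 0.336]
orientation: [[-0.001, 0.287, -0.958], [0.002, -0.958, -0.287], [-1.0, -0.002, 0.001]]
contact_force: [-0.2, -0.3, 0.4]
opening: 1.002
t: 33.72
ee_pos: [0.4272, 0.2379, 0.3362]
orientation: [[-0.001, 0.877, -0.481], [-0.0, -0.481, -0.877], [-1.0, -0.0, 0.001]]
contact_force: [-0.2, -1.2, -0.2]
opening: 1.0
large [0.4299 0.2381] -2.95
[216.3   2.5  -1.4]
```

```bash
python3 -m handwheel '[{"gripper":1,"dx":20,"dy":2.3,"dz":-1.4,"twist":0},{"gripper":1,"dx":35,"dy":0,"dz":0,"twist":0},{"gripper":1,"dx":35,"dy":0,"dz":0,"twist":0},{"gripper":1,"dx":35,"dy":0,"dz":0,"twist":0},{"gripper":1,"dx":35,"dy":0,"dz":0,"twist":0},{"gripper":1,"dx":35,"dy":0,"dz":0,"twist":0},{"gripper":1,"dx":20,"dy":0,"dz":0,"twist":0},{"gripper":1,"dx":0,"dy":0,"dz":0,"twist":0},{"gripper":1,"dx":0,"dy":0,"dz":0,"twist":0},{"gripper":1,"dx":0,"dy":0,"dz":0,"twist":0}]'; python3 - <<'E'
from h import *
print(go(.430,.238,.059))
lids(dict(large=(.430,.238)),save='pics/w10.png')
E
```

```text
t: 34.6
ee_pos: [0.4309, 0.239, 0.123]
orientation: [[0.002, 0.878, -0.479], [0.001, -0.479, -0.878], [-1.0, 0.001, -0.002]]
contact_force: [-0.2, 0.2, 0.3]
opening: 0.998
[64.  -0.4  1.5]
large [0.4304 0.2397] -3.0
```

View pics/w10.png

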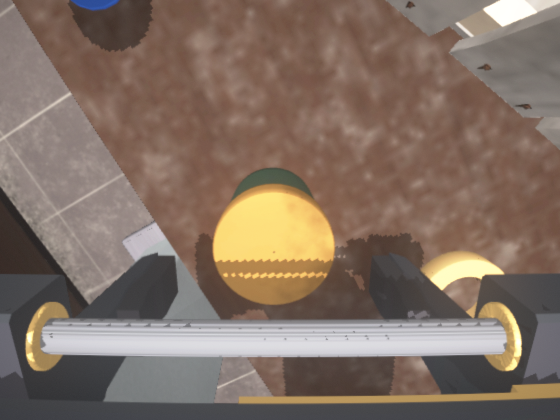

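The large lid at (274,243) is centred between the open fingers, so I pick it.

```bash
python3 -m handwheel '[{"gripper":1,"dx":24,"dy":-0.4,"dz":0,"twist":0},{"gripper":1,"dx":24,"dy":0,"dz":0,"twist":0},{"gripper":1,"dx":16,"dy":0,"dz":0,"twist":0},{"gripper":1,"dx":0,"dy":0,"dz":0,"twist":0},{"gripper":-1,"dx":0,"dy":0,"dz":0,"twist":0},{"gripper":-1,"dx":0,"dy":0,"dz":0,"twist":0},{"gripper":-1,"dx":0,"dy":0,"dz":0,"twist":0},{"gripper":-1,"dx":0,"dy":0,"dz":0,"twist":0},{"gripper":-1,"dx":0,"dy":0,"dz":0,"twist":0},{"gripper":-1,"dx":0,"dy":0,"dz":0,"twist":0},{"gripper":-1,"dx":0,"dy":0,"dz":0,"twist":0}]'; python3 -m handwheel '[{"gripper":-1,"dx":-10,"dy":0,"dz":0,"twist":0},{"gripper":-1,"dx":-25,"dy":0,"dz":0,"twist":0},{"gripper":-1,"dx":-35,"dy":0,"dz":0,"twist":0},{"gripper":-1,"dx":-35,"dy":0,"dz":0,"twist":0},{"gripper":-1,"dx":-35,"dy":0,"dz":0,"twist":0},{"gripper":-1,"dx":-35,"dy":0,"dz":0,"twist":0},{"gripper":-1,"dx":-35,"dy":0,"dz":0,"twist":0},{"gripper":-1,"dx":-35,"dy":0,"dz":0,"twist":0},{"gripper":-1,"dx":-35,"dy":0,"dz":0,"twist":0},{"gripper":-1,"dx":-5,"dy":0,"dz":0,"twist":0}]';python3 -m handwheel '[{"gripper":-1,"dx":0,"dy":0,"dz":0,"twist":6.43},{"gripper":-1,"dx":0,"dy":0,"dz":0,"twist":6.43},{"gripper":-1,"dx":0,"dy":0,"dz":0,"twist":6.43},{"gripper":-1,"dx":0,"dy":0,"dz":0,"twist":6.43},{"gripper":-1,"dx":0,"dy":0,"dz":0,"twist":6.43},{"gripper":-1,"dx":0,"dy":0,"dz":0,"twist":6.43},{"gripper":-1,"dx":0,"dy":0,"dz":0,"twist":6.43},{"gripper":-1,"dx":0,"dy":0,"dz":0,"twist":0},{"gripper":-1,"dx":0,"dy":0,"dz":0,"twist":0},{"gripper":-1,"dx":0,"dy":0,"dz":0,"twist":0}]'; python3 - <<'E'
from h import *
print(go(.4055,-.393,.33))
E
```

```text
t: 35.57
ee_pos: [0.431, 0.2392, 0.0592]
orientation: [[0.003, 0.878, -0.478], [0.001, -0.478, -0.878], [-1.0, 0.002, -0.002]]
contact_force: [0.1, -0.9, 7.8]
opening: 0.762
t: 36.4
ee_pos: [0.4311, 0.2403, 0.3489]
orientation: [[0.008, 0.879, -0.477], [0.004, -0.477, -0.879], [-1.0, 0.005, -0.007]]
contact_force: [0.9, 1.3, -1.1]
opening: 0.761
t: 37.23
ee_pos: [0.4293, 0.2383, 0.3424]
orientation: [[-0.001, 0.286, -0.958], [-0.0, -0.958, -0.286], [-1.0, 0.0, 0.001]]
contact_force: [0.5, 0.1, -2.3]
opening: 0.763
[ 12.7 598.1 203.6]
```

```bash
python3 -m handwheel '[{"gripper":-1,"dx":0,"dy":20,"dz":3,"twist":0},{"gripper":-1,"dx":0,"dy":36,"dz":5.5,"twist":0},{"gripper":-1,"dx":0,"dy":36,"dz":5.5,"twist":0},{"gripper":-1,"dx":0,"dy":36,"dz":5.5,"twist":0},{"gripper":-1,"dx":0,"dy":36,"dz":5.5,"twist":0},{"gripper":-1,"dx":0,"dy":36,"dz":5.5,"twist":0},{"gripper":-1,"dx":0,"dy":36,"dz":5.5,"twist":0},{"gripper":-1,"dx":0,"dy":36,"dz":5.5,"twist":0},{"gripper":-1,"dx":0,"dy":16,"dz":2,"twist":0}]'; python3 -m handwheel '[{"gripper":-1,"dx":0,"dy":34.4,"dz":17.8,"twist":0},{"gripper":-1,"dx":0,"dy":34.4,"dz":17.8,"twist":0},{"gripper":-1,"dx":0,"dy":34.4,"dz":17.8,"twist":0},{"gripper":-1,"dx":0,"dy":34.4,"dz":17.8,"twist":0},{"gripper":-1,"dx":0,"dy":34.4,"dz":17.8,"twist":0},{"gripper":-1,"dx":0,"dy":34.4,"dz":17.8,"twist":0},{"gripper":-1,"dx":0,"dy":34.4,"dz":17.8,"twist":0},{"gripper":-1,"dx":0,"dy":34.4,"dz":17.8,"twist":0},{"gripper":-1,"dx":0,"dy":30,"dz":15,"twist":0},{"gripper":-1,"dx":0,"dy":0,"dz":0,"twist":0},{"gripper":-1,"dx":0,"dy":0,"dz":0,"twist":0},{"gripper":-1,"dx":0,"dy":0,"dz":0,"twist":0}]'; python3 - <<'E'
from h import *
holes(['large'])
print(go(.4055,-.393,.073))
E
```

```text
t: 37.98
ee_pos: [0.4692, -0.0555, 0.3425]
orientation: [[-0.001, 0.28, -0.96], [-0.002, -0.96, -0.28], [-1.0, 0.002, 0.001]]
contact_force: [0.7, -0.0, -2.8]
opening: 0.764
t: 38.98
ee_pos: [0.4051, -0.3865, 0.3423]
orientation: [[-0.0, 0.285, -0.959], [0.001, -0.959, -0.285], [-1.0, -0.001, -0.0]]
contact_force: [-0.7, 0.5, -0.9]
opening: 0.761
[ 0.4055 -0.3859  0.3425]
large [ 0.3984 -0.3941] [0.0704 0.0883] (251, 139, 55, 65)
[269.5   7.    2.1]
```

```bash
python3 -m handwheel '[{"gripper":-1,"dx":30,"dy":6.3,"dz":1.8,"twist":0},{"gripper":-1,"dx":35,"dy":0,"dz":0,"twist":0},{"gripper":-1,"dx":35,"dy":0,"dz":0,"twist":0},{"gripper":-1,"dx":35,"dy":0,"dz":0,"twist":0},{"gripper":-1,"dx":35,"dy":0,"dz":0,"twist":0},{"gripper":-1,"dx":35,"dy":0,"dz":0,"twist":0},{"gripper":-1,"dx":30,"dy":0,"dz":0,"twist":0},{"gripper":-1,"dx":5,"dy":0,"dz":0,"twist":0},{"gripper":-1,"dx":0,"dy":0,"dz":0,"twist":0},{"gripper":-1,"dx":0,"dy":0,"dz":0,"twist":0}]'; python3 - <<'E'
from h import *
print(go(.4057,-.3929,.073))
cv2.imwrite('pics/w11.png',get_image('wrist')[:,:,::-1])
E
```

```text
t: 39.87
ee_pos: [0.4062, -0.3938, 0.1041]
orientation: [[0.001, 0.284, -0.959], [-0.001, -0.959, -0.284], [-1.0, 0.001, -0.001]]
contact_force: [0.4, 0.0, -1.0]
opening: 0.762
[31.1 -1.   0.3]
```

View pics/w11.png

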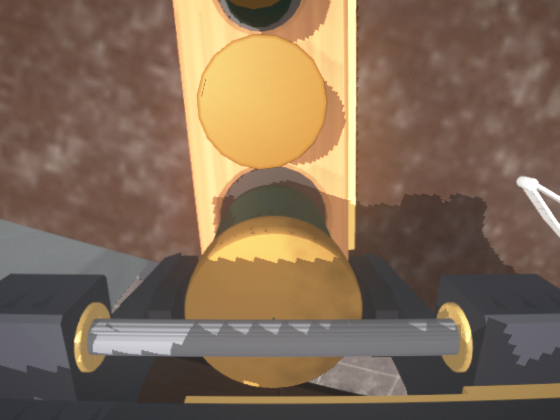

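The tin's body (columns about 222–327) lines up with the recess (about 220–327). I lower it.

```bash
python3 -m handwheel '[{"gripper":-1,"dx":8,"dy":-0.5,"dz":0,"twist":0},{"gripper":-1,"dx":7,"dy":0,"dz":0,"twist":0},{"gripper":-1,"dx":6,"dy":0,"dz":0,"twist":0},{"gripper":-1,"dx":4,"dy":0,"dz":0,"twist":0},{"gripper":-1,"dx":0,"dy":0,"dz":0,"twist":0},{"gripper":-1,"dx":0,"dy":0,"dz":0,"twist":0}]';python3 -m handwheel '[{"gripper":-1,"dx":2.5,"dy":-0.5,"dz":0,"twist":0},{"gripper":-1,"dx":2,"dy":0,"dz":0,"twist":0},{"gripper":-1,"dx":1,"dy":0,"dz":0,"twist":0},{"gripper":-1,"dx":0,"dy":0,"dz":0,"twist":0}]'
```

```text
t: 40.42
ee_pos: [0.4046, -0.3932, 0.0774]
orientation: [[-0.001, 0.283, -0.959], [0.0, -0.959, -0.283], [-1.0, -0.001, 0.0]]
contact_force: [-0.0, -0.3, -1.8]
opening: 0.759
t: 40.75
ee_pos: [0.4049, -0.3931, 0.0732]
orientation: [[0.0, 0.283, -0.959], [-0.0, -0.959, -0.283], [-1.0, 0.0, -0.0]]
contact_force: [-0.9, 1.9, 6.9]
opening: 0.764
```

Contact came at the expected height (TCP .0732). I release, rise clear, and take a final look.

```bash
python3 -m handwheel '[{"gripper":1,"dx":-0.5,"dy":0,"dz":0,"twist":0},{"gripper":1,"dx":0,"dy":0,"dz":0,"twist":0},{"gripper":1,"dx":0,"dy":0,"dz":0,"twist":0},{"gripper":1,"dx":0,"dy":0,"dz":0,"twist":0},{"gripper":1,"dx":-20,"dy":0,"dz":0,"twist":0},{"gripper":1,"dx":-36,"dy":0,"dz":0,"twist":0},{"gripper":1,"dx":-38,"dy":0,"dz":0,"twist":0},{"gripper":1,"dx":-38,"dy":0,"dz":0,"twist":0},{"gripper":1,"dx":-38,"dy":0,"dz":0,"twist":0},{"gripper":1,"dx":-38,"dy":0,"dz":0,"twist":0},{"gripper":1,"dx":-38,"dy":0,"dz":0,"twist":0},{"gripper":1,"dx":-20,"dy":0,"dz":0,"twist":0}]'; python3 -m handwheel '[{"gripper":1,"dx":0,"dy":0,"dz":-30,"twist":0},{"gripper":1,"dx":0,"dy":0,"dz":-30,"twist":0},{"gripper":1,"dx":0,"dy":0,"dz":-30,"twist":0},{"gripper":1,"dx":0,"dy":0,"dz":-30,"twist":0},{"gripper":1,"dx":0,"dy":0,"dz":-20,"twist":0},{"gripper":1,"dx":0,"dy":0,"dz":0,"twist":0},{"gripper":1,"dx":0,"dy":0,"dz":0,"twist":0},{"gripper":1,"dx":0,"dy":0,"dz":0,"twist":0}]'; python3 - <<'E'
from h import *
lids({'large':(.405,-.393),'mid':(.479,-.367),'small':(.5425,-.345),'tiny':(.5955,-.326)},base=.014,save='pics/w12.png')
for c in ('top',):
    im=get_image(c)[:,:,::-1].copy();cv2.imwrite('pics/t12.png',im)
    for n in ('tape','gift'): print(n,[(d['position'],d['confidence']) for d in look_for(n,c)][:1])
E
```

```text
t: 41.75
ee_pos: [0.4058, -0.3938, 0.3436]
orientation: [[0.005, 0.283, -0.959], [-0.004, -0.959, -0.283], [-1.0, 0.005, -0.003]]
contact_force: [1.2, 0.5, 0.5]
opening: 0.999
t: 42.42
ee_pos: [0.5379, -0.3541, 0.3384]
orientation: [[-0.001, 0.282, -0.959], [-0.0, -0.959, -0.282], [-1.0, 0.0, 0.001]]
contact_force: [-0.1, -0.1, 0.4]
opening: 1.0
large [ 0.4043 -0.3924] -2.48
mid [ 0.4802 -0.3649] -2.37
small [ 0.54   -0.3447] -2.43
tiny [ 0.5924 -0.3271] -2.25
tape [([0.5286, 0.0982, 0.0185], 0.75)]
gift [([0.6944, -0.1767, 0.0509], 0.94)]
```

View pics/w12.png

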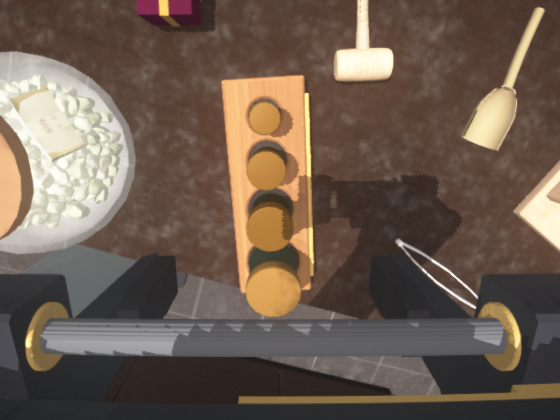

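All four stand upright in the row: tiny (265,118), small (267,168), middle (270,226) and large (273,287). The arm is clear and the tape and gift are where they were.

```bash
python3 -c "
from bench import *
print(job_done())"
```

```text
the job is handed in; nothing more can be done
None
```

All four cocoa tins are upright in their recesses, in order from largest to smallest, and I handed the job in at about 42 s of the 144 s allowed. I moved them one at a time over the jar: tiny, then small, middle and large.

- **Seating:** each tin met the felt within about 1 mm of the expected height, with 3.5 to 11 N of contact force. That is the evidence that each is fully down; I did not measure it separately afterwards.
- **Final wrist picture:** all four stand in the rail, and their lids measured within about 4 mm of the recess centres.
- **Tape and gift box:** the detector put them within about 4 mm of where it first saw them, which is its own accuracy. The blue tin was never approached closer than a visible gap.
- **Disagreements:**
  - The top and wrist cameras differed by 4 to 5 mm in x on the recesses and most of the tins. I trusted the wrist camera, and every tin went in freely.
  - The last wrist measurement of the large recess was spoiled because the held tin hid part of it. I used the earlier measurements there.

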